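Nudge the blade cassette home in the vegetable dicer

ROBOT

A 6-joint arm with a two-finger parallel gripper is mounted at the origin on the work surface. World frame = base frame: x ahead of the robot, y to its left, z up, the work surface at z = 0. Lengths are in m, angles in rad, forces in N, time in s.
With the tool pointing down it reaches from about 0.25 to 0.85 m from the base axis. Payload 12.5 kg.
Tool frame: the origin (TCP) lies on the centre line of the jaws, within the pads' length; the fingertips stand 19 mm ahead of it and the grasp point (between the pads) is the TCP; z points along the fingers, y is the direction in which the jaws open and shut (so a half turn about z gives the same grasp; the last joint's range is limited). The gripper opens to 93 mm and grips with 3 to 60 N. Pads are 15 mm wide; open, the fingers measure 128 mm over their backs; the gripper's body (75 mm by 188 mm) begins 65 mm behind the grasp point.
Start: joints at [-1.4, 0.351, 1.652, -0, 1.139, -0.085], TCP at [0.139, -0.532, 0.238] pointing down, gripper open.
Joint ranges: [-2.75, 2.75], [-0.79, 2.1], [0.01, 2.65], [-1.57, 4.71], [0.07, 3.14], [-2.87, 2.87]. Speed limits (rad/s): [2.22, 2.22, 2.79, 3.14, 3.14, 3.14].

INTERFACE

Orientations are given as a unit quaternion [x, y, z, w].
In Python, from station import arm gives the robot as it stands. The module is installed in compiled form; this text tells all that it offers.
- The arm moves only by the tool carry_out, never from a script. Its arguments are lists of equal length, an entry for each row: "linear": the shift along the tool's x, y, z in mm, a list of three; "rot": the turn, a rotation vector about the tool's x, y, z in rad, a list of three. In form: {"linear": [[dx, dy, dz], ...], "rot": [[wx, wy, wz], ...]}. A call has 1 to 12 rows; each row is the pose to reach, as a shift and turn from the pose commanded when the call began, along the tool's axes at that moment; what a row does not reach only later rows make up. A row lasts 1/12 s, in which the tool goes at most 41.7 mm and 7.16 degrees, less where a joint would pass 70% of its speed; a pose out of reach is approached as far as the arm can. A call with a gripper value outside its range is refused whole. "gripper" is the opening, from 0 (shut) to 1 (fully open), set as the call begins (left out, the last holds). The fingers move at their own pace and stop on an object; the grip force is fixed at half the most. Time passes only in rows, so rows that repeat a pose let the fingers close. It gives the time, the measured TCP pose, the force and the opening at its end, in the units of the state.
- arm.get_obs(): the state, without advancing time (a new reading comes with each control period).
- arm.get_image(name): name is "side" or "top"; returns the picture (480x640x3 uint8, red, green, blue); there is no depth.
- arm.camera_model(name): a dict with "fx", "fy", "cx", "cy" (pixels), "distortion" ([k1, k2, p1, p2, k3] as OpenCV has them; the pictures are not rectified), "position" and "orientation" of the camera in the world. Camera axes: x right, y down, z forward; pixel columns grow to the right and rows downward; lengths in m; the calibration is good to about 2 mm. A picture is of the moment at which its call begins. camera_model takes no time and is no camera call.
- arm.finish_job(): hands the job in, once; it reports no verdict.
The state is a dict: "t": time; "joints": joint angles; "qvel": joint speeds; "tau": joint torques, N m; "tool_pos": TCP position; "ee_rot": TCP orientation; "force": force on the tool from outside, world axes, zero at the start; "moment": the same for the moment, N m; "opening": opening from 0.0 (shut) to 1.0 (fully open).
Only numpy, scipy, OpenCV 4.12 (cv2) and the standard library are available. Lean on these libraries where they do the work, as an engineer would, in place of code of your own. Each camera call takes 0.05 s, during which the arm holds its last target.

TASK

The blade cassette of the vegetable dicer is only part-way in. Pick up the white plastic food pusher and, with small gentle taps of its end on the cassette's turned-up lip (about a centimetre a time, letting the cassette come to rest between taps), nudge the cassette in until it meets the stop hidden inside the dicer; the blades are sharp, so touch the cassette with nothing but the pusher. Then lay the pusher down flat on the table, clear of the dicer, and leave the tin, the jar and the spare cassette where they are.

Things in the scene. Friction and masses are not known exactly. Their poses are not given: they have to be found in the camera images.
- dicer: Bench vegetable dicer, cast aluminium, bolted down. Origin: on the table under the middle of its square opening. Its +x is the level direction in which the cassette slides in, y runs across. Two ledges 90 mm apart, tops 140 mm above the table, from x = -125 mm inwards, carry the cassette. Two columns (y = +-94 mm) 412 mm high; head parked 260 to 335 mm up, grips out to y = +-227 mm.
- mouth (a point): Middle of the front edge of the dicer's deck (x = -65 mm), on its top, 172 mm above the table; axes as the dicer's. The deck, 160 mm wide, covers the ledges from here on. The fixed stop is out of sight under its far part. Fully home, the lip still stands clear of this edge. The stop is found by feel: the cassette no longer advances and the push rises well above the sliding force of 2 to 5 N.
- cassette: Steel blade cassette part-way in the dicer, 180 mm long, 130 wide, 18 thick, about 0.5 kg, loose on the ledges with 2.5 mm play to each side. Origin: centre of its underside; +x the way it goes in. At the start 35 to 75 mm short of home. Only the pusher may touch it.
- lip (a point): Centre of the flat outer face of the cassette's turned-up tail lip, the face to tap: 130 mm wide, 45 mm high (140 to 185 mm above the table), 90 mm behind the cassette's origin. Axes as the cassette's: tap towards +x. Nothing else stands on the table in front of it.
- pusher_mid (a point): Centre of the white plastic food pusher, 200 mm long, 0.22 kg, lying flat, this point 25 mm above the table. x runs along it. Handle 30 mm wide, 34 high, from x = -76 to +74 mm; at each end a block of 50 by 50 mm section with a flat end face, at x = +100 mm (26 mm long) and x = -100 mm (24 mm long). Grip it across the middle; either end may tap.
- spare_cassette: A spare blade cassette of the same shape lying flat on the table, origin at the centre of its underside. To be left alone.
- tin: Food tin standing on the table, 74 mm in diameter, 108 mm high, origin at the centre of its underside. To be left alone.
- jar: Amber jar standing on the table, 72 mm in diameter, 115 mm high, origin at the centre of its underside. To be left alone.

How it is judged:
By the outcome, as a careful person would: the job done as asked, in the order asked, and still so for the second after the job is handed in, with the robot touching nothing.
It also fails if it takes over 67 s, if anything falls off the work surface, if the arm or the gripper's body presses on something with over 40 N, if the wrist force passes 120 N, or if a joint passes its speed limit or range.

## Working session

There is one attempt and no reset: what is moved stays moved. The work goes in short steps, Python scripts to look and compute and a tool call to move; the robot and the scene stay as the last step left them, time stands still between calls to the robot, and variables do not carry over. Pictures are saved under pics/ and viewed, and the job is handed in when it is done.

Besides the shell and the picture viewer there is one more tool, called after "Call:" as a command line: name --argument value ..., lists and objects as JSON in quotes. carry_out: Moves the arm, as the interface text tells. Its arguments: {"type":"object","properties":{"linear":{"type":"array"},"rot":{"type":"array"},"gripper":{"type":"number"}},"required":["linear","rot"]}

```bash
mkdir -p pics; python3 - <<'E'
from station import arm
import cv2
for n in("side","top"):
    im=arm.get_image(n); cv2.imwrite(f"pics/{n}0.png",im[:,:,::-1]); print(n,arm.camera_model(n))
print(arm.get_obs())
E
```

```text
side {'fx': 454.3560972500521, 'fy': 454.3560972500521, 'cx': 322.2950884391167, 'cy': 240.78756852807885, 'distortion': array([-0.07807966,  0.        ,  0.        ,  0.        ,  0.        ]), 'position': array([1.07013744, 0.05451913, 1.16380115]), 'orientation': array([ 0.67393903,  0.70087018, -0.16728   , -0.16310912])}
top {'fx': 577.9211762255271, 'fy': 577.9211762255271, 'cx': 316.55709428058503, 'cy': 239.3763890815896, 'distortion': array([-0.16683192,  0.        ,  0.        ,  0.        ,  0.        ]), 'position': array([0.39643829, 0.03843708, 1.44918468]), 'orientation': array([ 0.7162938 , -0.6950645 ,  0.04884652, -0.03771676])}
{'t': 0.1, 'joints': array([-1.39956388e+00,  3.51183438e-01,  1.65233022e+00, -4.42696724e-06,
        1.13908503e+00, -8.45829035e-02]), 'qvel': array([ 0.00099016, -0.00122939, -0.0027697 ,  0.00047234,  0.00068745,
        0.00148911]), 'tau': array([-5.96273148e-04, -4.98030138e+01, -2.85705113e+01,  7.00315763e-02,
        2.38908792e-02, -5.99195710e-05]), 'tool_pos': array([ 0.13915491, -0.53182236,  0.23716601]), 'ee_rot': array([ 9.91830716e-01,  1.27560092e-01, -2.37943010e-05, -5.02457377e-04]), 'force': array([-0.21350449,  0.00558748, -0.66187766]), 'moment': array([0.08471926, 0.01093398, 0.0433518 ]), 'opening': 1.0006883311465011}
```

View pics/side0.png

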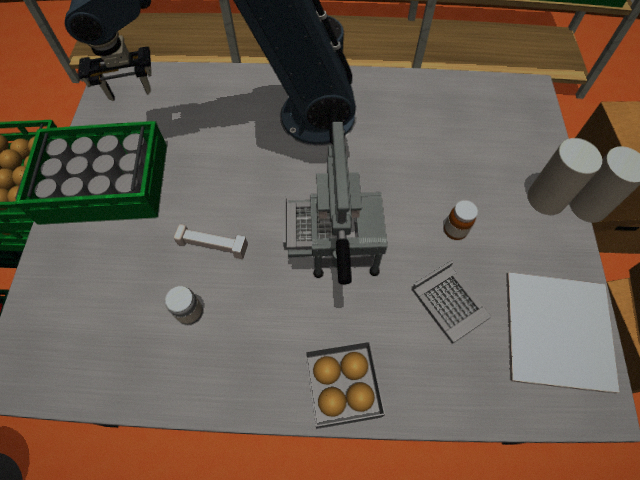

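View pics/top0.png

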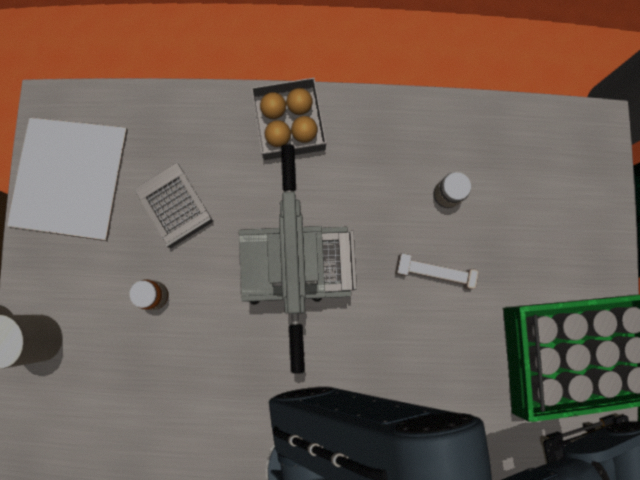

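The side view shows the dicer near (335,225), its cassette lip at about (287,222), the pusher from (180,235) to (240,245), the tin at (183,303), the jar at (460,220) and the spare cassette at (450,302). In the top view the lip is near (354,262), the pusher runs from (404,265) to (473,279), and the cassette slides in towards image-left. I'll zoom in next.

```bash
python3 - <<'E'
import cv2
a=cv2.imread("pics/top0.png")[215:315,225:365]; cv2.imwrite("pics/ztd.png",cv2.resize(a,None,fx=5.7,fy=5.7,interpolation=cv2.INTER_CUBIC))
a=cv2.imread("pics/top0.png")[230:310,385:495]; cv2.imwrite("pics/ztp.png",cv2.resize(a,None,fx=7,fy=7,interpolation=cv2.INTER_CUBIC))
a=cv2.imread("pics/side0.png")[180:285,270:395]; cv2.imwrite("pics/zsd.png",cv2.resize(a,None,fx=5.7,fy=5.7,interpolation=cv2.INTER_CUBIC))
a=cv2.imread("pics/side0.png")[205:275,160:260]; cv2.imwrite("pics/zsp.png",cv2.resize(a,None,fx=7,fy=7,interpolation=cv2.INTER_CUBIC))
E
```

```text
(no output)
```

View pics/ztd.png

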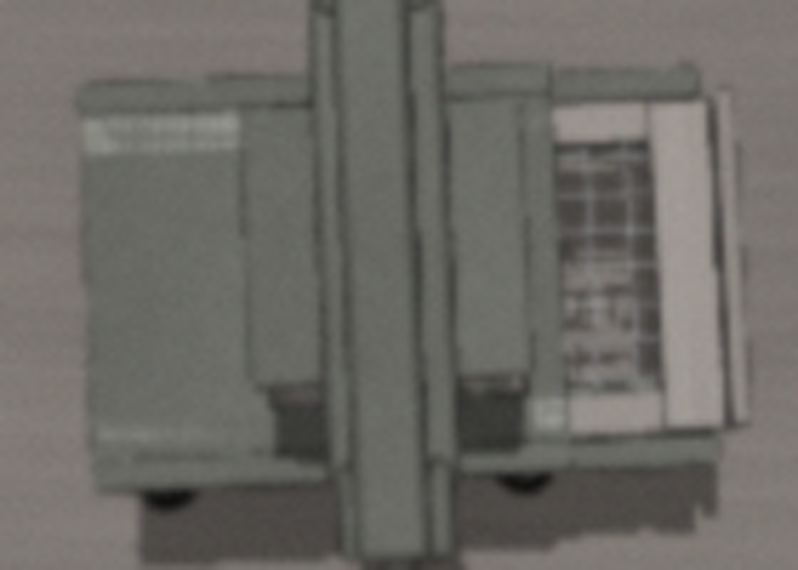

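View pics/ztp.png

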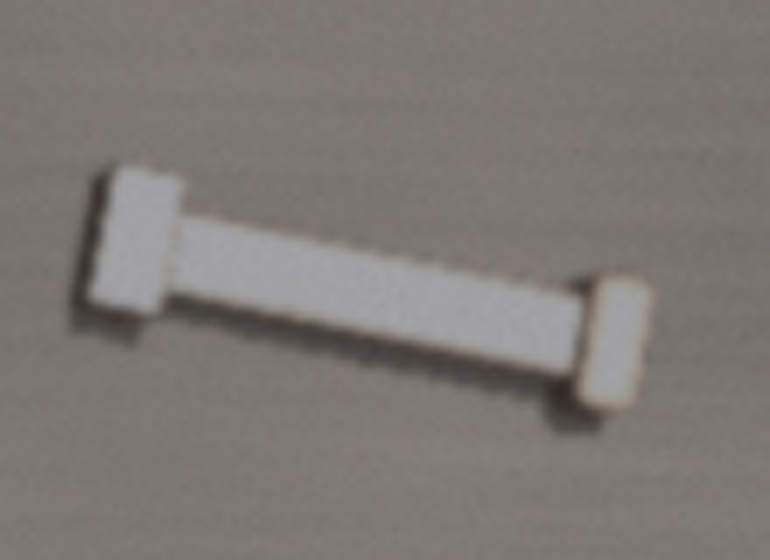

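View pics/zsd.png

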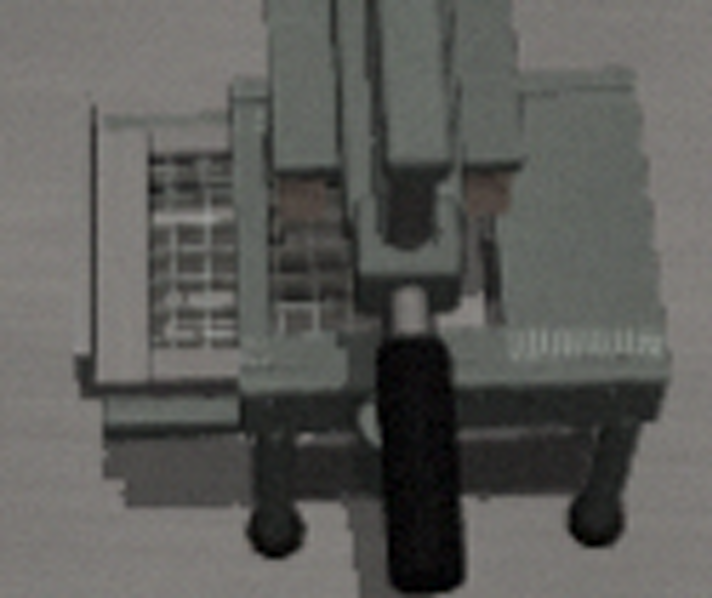

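View pics/zsp.png

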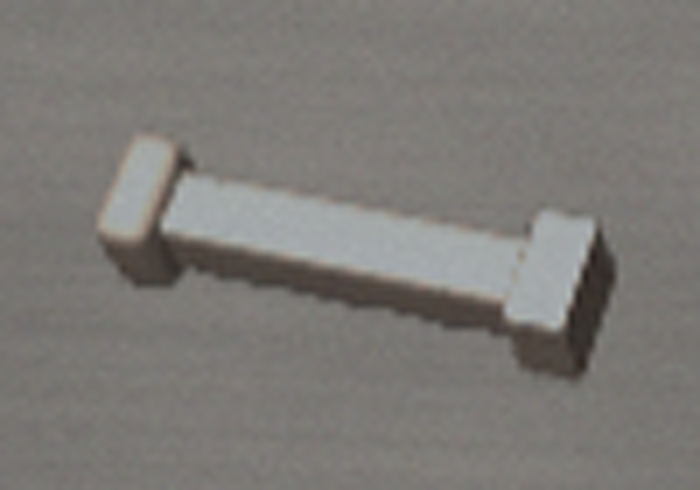

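Top zoom (source pixels): the lip's upper outer edge runs from about (353.5,231) to (356,289.5), and the deck front from about (322,226.5) to (324.6,296). The pusher's end-face edges are (401,253.5)-(398,272.5) and (478,270)-(475,288).

```bash
cat > h.py <<'E'
import numpy as np,cv2,json
from scipy.spatial.transform import Rotation as R
from station import arm
def cm(n):
    c=arm.camera_model(n);K=np.array([[c['fx'],0,c['cx']],[0,c['fy'],c['cy']],[0,0,1]]);return K,c['distortion'],c['position'],R.from_quat(c['orientation']).as_matrix()
def unp(n,uv,z):
    K,d,p,M=cm(n);q=cv2.undistortPoints(np.float64([[uv]]),K,d)[0,0];r=M@np.array([q[0],q[1],1]);return p+r*(z-p[2])/r[2]
def prj(n,P):
    K,d,p,M=cm(n);Rm=M.T;return cv2.projectPoints(np.float64(P).reshape(-1,1,3),cv2.Rodrigues(Rm)[0],-Rm@p,K,d)[0][:,0]
def zz(p,s,o): return ((p[0]+.5)/s-.5+o[0],(p[1]+.5)/s-.5+o[1])
E
python3 - <<'E'
from h import *
np.set_printoptions(precision=4,suppress=True)
T=lambda p,z:unp("top",zz(p,5.7,(225,215)),z)
S=lambda p,z:unp("side",zz(p,5.7,(270,180)),z)
TP=lambda p,z:unp("top",zz(p,7,(385,230)),z)
SP=lambda p,z:unp("side",zz(p,7,(160,205)),z)
print("top lip",T((733,90),.185),T((748,425),.185))
print("top deck front",T((552,65),.172),T((568,463),.172),"back",T((78,85),.172),T((97,490),.172))
print("top ledge end",T((697,65),.140),T((718,460),.140))
print("side lip",S((94,105),.185),S((80,355),.185))
print("side deck front",S((232,82),.172),S((240,372),.172),"back",S((635,72),.172),S((668,358),.172))
for nm,f,c in(("top",TP,[(112,165),(90,300),(653,282),(632,408)]),("side",SP,[(137,135),(100,232),(600,218),(570,330)])):
    q=[f(x,.05) for x in c]; a=(q[0]+q[1])/2;b=(q[2]+q[3])/2
    print(nm,a,b,"mid",(a+b)/2,"len",np.linalg.norm(b-a),np.linalg.norm(q[0]-q[1]),np.linalg.norm(q[2]-q[3]),"ang",np.degrees(np.arctan2(*(a-b)[[1,0]])))
print("tin",unp("top",(455,186),.108),unp("side",(180,298),.108))
print("jar",unp("top",(143,294),.115),unp("side",(465,210),.115))
E
```

```text
top lip [ 0.575  -0.0597  0.185 ] [ 0.4454 -0.0683  0.185 ]
top deck front [0.5844 0.0106 0.172 ] [0.4292 0.     0.172 ] back [0.5707 0.196  0.172 ] [0.4131 0.1818 0.172 ]
top ledge end [ 0.591  -0.0484  0.14  ] [ 0.4329 -0.0605  0.14  ]
side lip [ 0.4529 -0.0583  0.185 ] [ 0.5778 -0.0548  0.185 ]
side deck front [0.4299 0.002  0.172 ] [0.5767 0.0128 0.172 ] back [0.4169 0.1852 0.172 ] [0.5626 0.1963 0.172 ]
top [ 0.5178 -0.1841  0.05  ] [ 0.4833 -0.3778  0.05  ] mid [ 0.5005 -0.281   0.05  ] len 0.19673275087339223 0.04800891752257027 0.045242735604065505 ang 79.91715220094422
side [ 0.4871 -0.3733  0.05  ] [ 0.5199 -0.1807  0.05  ] mid [ 0.5035 -0.277   0.05  ] len 0.19537275643797453 0.044922021307987135 0.04984342540375569 ang -99.65626749981702
tin [ 0.7014 -0.3091  0.108 ] [ 0.7045 -0.3079  0.108 ]
jar [0.4204 0.4198 0.115 ] [0.4264 0.4201 0.115 ]
```

```bash
python3 - <<'E'
from h import *
def ov(n,src,out,roi,s,yaw,mouth,lipd,pm,pang):
    im=cv2.imread(src);x0,y0,x1,y1=roi
    im=cv2.resize(im[y0:y1,x0:x1],None,fx=s,fy=s,interpolation=cv2.INTER_CUBIC)
    u=np.array([np.cos(yaw),np.sin(yaw),0]);v=np.array([-u[1],u[0],0]);m=np.array([*mouth,0])
    D=lambda x,y,z:m+u*(x+.065)+v*y+np.array([0,0,z])
    up=np.array([np.cos(pang),np.sin(pang),0]);vp=np.array([-up[1],up[0],0]);P=lambda x,y,z:np.array([*pm,z])+up*x+vp*y
    segs=[]
    def poly(ps,c):
        q=prj(n,ps); q=np.int32(((q-[x0,y0]+.5)*s-.5)*8); cv2.polylines(im,[q.reshape(-1,1,2)],False,c,1,cv2.LINE_AA,3)
    poly([D(.1,-.08,.172),D(-.065,-.08,.172),D(-.065,.08,.172),D(.1,.08,.172)],(0,0,255))
    L=-.065-lipd
    poly([D(L,-.065,.185),D(L,.065,.185),D(L,.065,.14),D(L,-.065,.14),D(L,-.065,.185)],(0,255,0))
    poly([D(-.125,-.065,.14),D(-.125,.065,.14)],(255,255,0))
    for y in(-.094,.094): poly([D(0,y,.0),D(0,y,.412)],(255,0,255))
    for a in(-.1,.1): poly([P(a,-.025,.05),P(a,.025,.05),P(a,.025,0),P(a,-.025,0),P(a,-.025,.05)],(0,0,255))
    cv2.imwrite(out,im)
yaw=np.radians(94.2);a=(yaw,(.505,.0063),.066,(.502,-.279),np.radians(80.1))
ov("top","pics/top0.png","pics/ov1.png",(225,205,495,315),2.96,*a)
ov("side","pics/side0.png","pics/ov2.png",(160,170,400,290),3.33,*a)
ov("top","pics/top0.png","pics/ov3.png",(225,215,365,315),5.7,*a)
ov("side","pics/side0.png","pics/ov4.png",(270,180,395,285),5.7,*a)
for p,z in(((508,308),.15),((513,418),.15),((640,297),.15)): print(unp("top",p,z))
E
```

```text
[ 0.41178724 -0.4234955   0.15      ]
[ 0.16064125 -0.43919507  0.15      ]
[ 0.44127447 -0.76199118  0.15      ]
```

View pics/ov1.png

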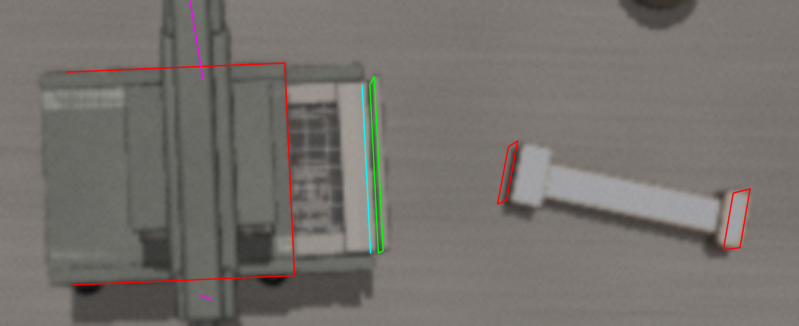

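View pics/ov2.png

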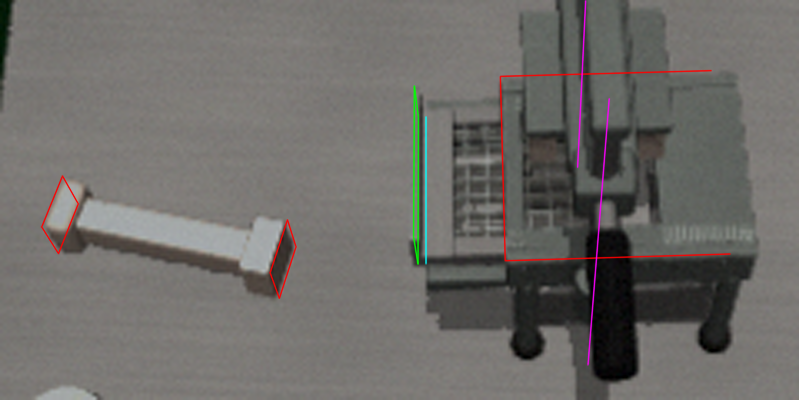

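View pics/ov3.png

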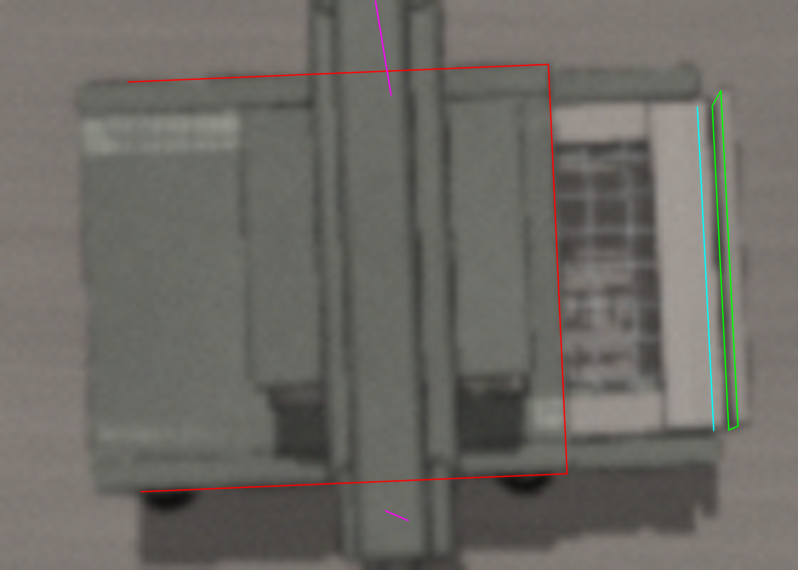

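View pics/ov4.png

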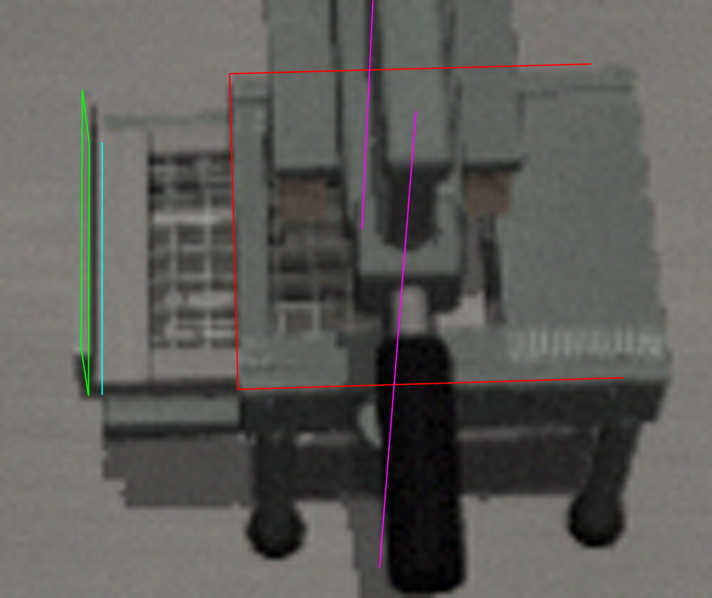

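The overlay agrees within a few mm. Pusher mid is about (0.502,-0.280) at 80°, lip centre about (0.510,-0.061), and dicer yaw 94.2°. The first move goes above the pusher.

```bash
cat >> h.py <<'E'
def delta(pos,xang,n=1):
    "tool pointing down, tool x at xang deg"
    o=arm.get_obs();Rc=R.from_quat(o['ee_rot']);a=np.radians(xang)
    Rt=R.from_matrix(np.array([[np.cos(a),np.sin(a),0],[np.sin(a),-np.cos(a),0],[0,0,-1]]).T)
    print("t %.2f"%o['t'],"pos",o['tool_pos'].round(4),"xang",np.degrees(np.arctan2(*Rc.as_matrix()[[1,0],0])).round(2),"F",o['force'].round(2),"op",round(float(o['opening']),3))
    if pos is None: return
    print("lin mm",(Rc.inv().apply(np.array(pos)-o['tool_pos'])*1000).round(1),"rot",(Rc.inv()*Rt).as_rotvec().round(4),"tilt",Rc.as_matrix()[:,2].round(4))
E
python3 -c "
from h import *
delta((.502,-.280,.11),80)
delta((.502,-.280,.2),80)"
```

```text
t 0.10 pos [ 0.1392 -0.5318  0.2372] xang 14.66 F [-0.21  0.01 -0.66] op 1.001
lin mm [ 414.7 -151.7  127.4] rot [-8.0000e-04 -6.0000e-04 -1.1404e+00] tilt [-2.e-04  1.e-03 -1.e+00]
t 0.10 pos [ 0.1392 -0.5318  0.2372] xang 14.66 F [-0.21  0.01 -0.66] op 1.001
lin mm [ 414.8 -151.8   37.4] rot [-8.0000e-04 -6.0000e-04 -1.1404e+00] tilt [-2.e-04  1.e-03 -1.e+00]
```

Call:
carry_out --linear '[[20, -8, 0], [60, -22, 0], [100, -37, 0], [140, -51, 5], [180, -66, 10], [220, -80, 15], [260, -95, 20], [300, -110, 25], [340, -124, 30], [375, -137, 35], [402, -147, 37], [414.8, -151.8, 37.4]]' --rot '[[0, 0, -0.05], [0, 0, -0.16], [0, 0, -0.27], [0, 0, -0.38], [0, 0, -0.49], [0, 0, -0.6], [0, 0, -0.71], [0, 0, -0.82], [0, 0, -0.93], [0, 0, -1.03], [0, 0, -1.1], [0, 0, -1.14]]' --gripper 1

```text
t: 1.1
tool_pos: [0.5045, -0.2775, 0.1993]
ee_rot: [0.764, 0.645, 0.0, -0.001]
force: [0.0, -0.7, 0.9]
opening: 0.998
```

```bash
python3 -c "
from h import *
delta((.502,-.280,.026),80)
im=arm.get_image('side'); cv2.imwrite('pics/s1.png',cv2.resize(im[150:300,100:300,::-1],None,fx=4,fy=4))"
```

```text
t 1.10 pos [ 0.5045 -0.2775  0.1993] xang 80.35 F [ 0.03 -0.71  0.9 ] op 0.998
lin mm [ -3.1  -1.9 173.3] rot [-0.0008 -0.001   0.0061] tilt [-6.0e-04  1.1e-03 -1.0e+00]
```

View pics/s1.png

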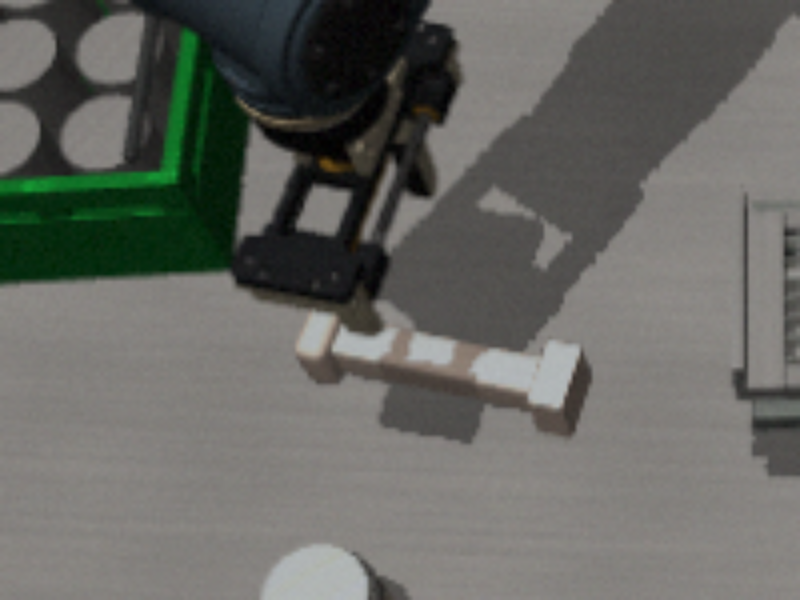

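The gripper sits above the handle's middle. Now descending.

Call:
carry_out --linear '[[0, 0, 20], [0, 0, 50], [0, 0, 80], [0, 0, 105], [0, 0, 125], [0, 0, 138], [0, 0, 145], [0, 0, 145]]' --rot '[[0, 0, 0], [0, 0, 0], [0, 0, 0], [0, 0, 0], [0, 0, 0], [0, 0, 0], [0, 0, 0], [0, 0, 0]]'

```text
t: 1.82
tool_pos: [0.5013, -0.2805, 0.0544]
ee_rot: [0.767, 0.642, -0.0, -0.001]
force: [0.1, 0.6, -0.3]
opening: 1.001
```

```bash
python3 -c "
from h import *
delta((.502,-.280,.026),80)
im=arm.get_image('side'); cv2.imwrite('pics/s2.png',cv2.resize(im[170:290,130:270,::-1],None,fx=5,fy=5))"
```

```text
t 1.82 pos [ 0.5013 -0.2805  0.0544] xang 79.92 F [ 0.14  0.65 -0.33] op 1.001
lin mm [ 0.6  0.6 28.4] rot [-0.0016 -0.0007 -0.0015] tilt [-1.4e-03  9.0e-04 -1.0e+00]
```

View pics/s2.png

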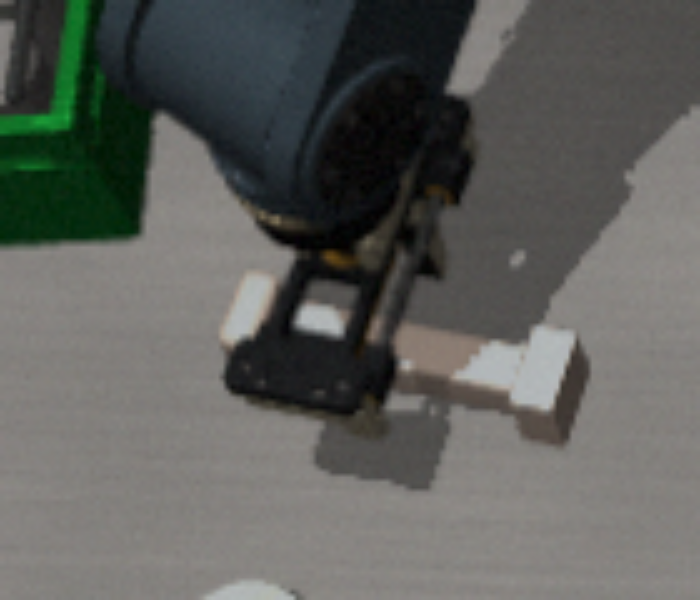

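The fingers straddle the handle at mid-length, with the near fingertip at zoom (370,420). I'll go down 28 mm and close.

Call:
carry_out --linear '[[0, 0, 10], [0, 0, 20], [0, 0, 26], [0, 0, 28], [0, 0, 28]]' --rot '[[0, 0, 0], [0, 0, 0], [0, 0, 0], [0, 0, 0], [0, 0, 0]]'

```text
t: 2.28
tool_pos: [0.5018, -0.2801, 0.0266]
ee_rot: [0.766, 0.643, -0.0, -0.001]
force: [0.6, -0.0, 0.3]
opening: 1.0
```

Call:
carry_out --linear '[[0, 0, 0], [0, 0, 0], [0, 0, 0], [0, 0, 0], [0, 0, 0], [0, 0, 0], [0, 0, 0], [0, 0, 0], [0, 0, 0], [0, 0, 0]]' --rot '[[0, 0, 0], [0, 0, 0], [0, 0, 0], [0, 0, 0], [0, 0, 0], [0, 0, 0], [0, 0, 0], [0, 0, 0], [0, 0, 0], [0, 0, 0]]' --gripper 0

```text
t: 3.12
tool_pos: [0.502, -0.2803, 0.0272]
ee_rot: [0.766, 0.643, -0.0, -0.0]
force: [-2.1, 0.6, 0.2]
opening: 0.333
```

```bash
python3 -c "
from h import *
delta((.520,-.200,.174),94.2)"
```

```text
t 3.12 pos [ 0.502  -0.2803  0.0272] xang 79.97 F [-2.07  0.57  0.2 ] op 0.333
lin mm [  82.2    3.7 -146.8] rot [-1.000e-04 -0.000e+00 -2.483e-01] tilt [-1.e-04  1.e-04 -1.e+00]
```

Call:
carry_out --linear '[[0, 0, -10], [0, 0, -30], [0, 0, -55], [0, 0, -80], [5, 0, -105], [15, 1, -125], [28, 1, -138], [42, 2, -145], [52, 3, -147], [58, 3, -147], [60, 3, -147], [60, 3, -147]]' --rot '[[0, 0, 0], [0, 0, 0], [0, 0, 0], [0, 0, 0], [0, 0, -0.03], [0, 0, -0.08], [0, 0, -0.13], [0, 0, -0.18], [0, 0, -0.22], [0, 0, -0.24], [0, 0, -0.248], [0, 0, -0.248]]'

```text
t: 4.12
tool_pos: [0.5152, -0.2213, 0.1736]
ee_rot: [0.681, 0.733, -0.0, -0.001]
force: [0.6, 0.0, -2.1]
opening: 0.32
```

```bash
python3 -c "
from h import *
delta((.520,-.200,.174),94.2)
im=arm.get_image('top'); cv2.imwrite('pics/t3.png',cv2.resize(im[200:340,300:480,::-1],None,fx=4.2,fy=4.2,interpolation=cv2.INTER_CUBIC))
im=arm.get_image('side'); cv2.imwrite('pics/s3.png',cv2.resize(im[150:290,150:330,::-1],None,fx=4.2,fy=4.2,interpolation=cv2.INTER_CUBIC))"
```

```text
t 4.12 pos [ 0.5152 -0.2213  0.1736] xang 94.2 F [ 0.57  0.   -2.13] op 0.32
lin mm [20.9  6.3 -0.4] rot [-0.0011 -0.0005  0.    ] tilt [-1.1e-03  5.0e-04 -1.0e+00]
```

View pics/t3.png

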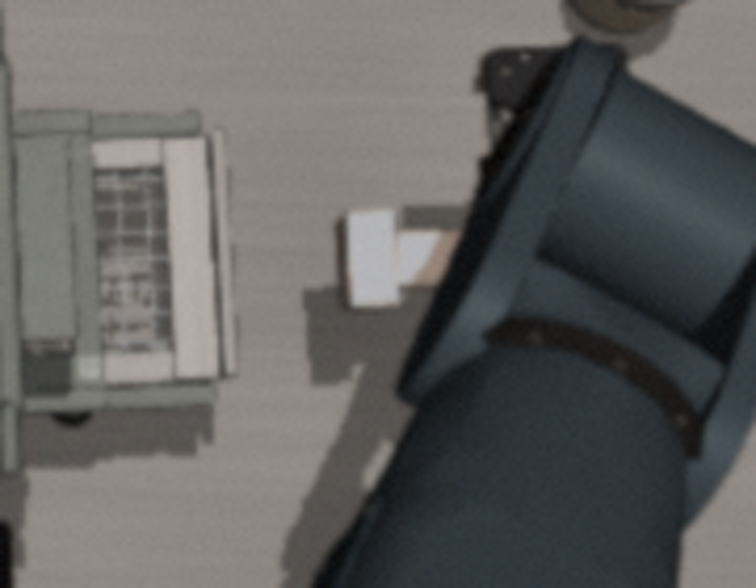

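View pics/s3.png

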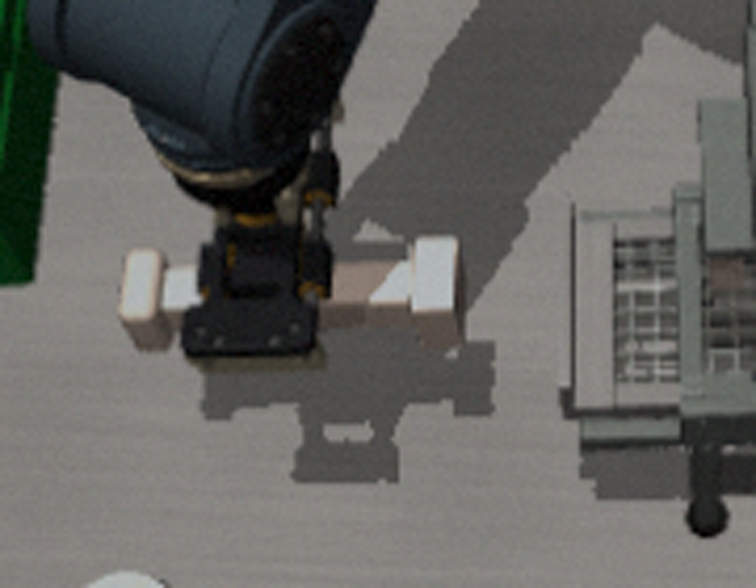

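The held pusher is level and aligned with the lip: top zoom shows the block front at x=346 and the lip at x=233. It sits about 6 mm low laterally, so I'll correct that while closing the gap to about 15–20 mm.

Call:
carry_out --linear '[[3, 1, 0], [10, 2, 0], [18, 4, 0], [27, 5, 0], [35, 6, 0], [40, 6, 0], [42, 6, 0], [42, 6, 0], [42, 6, 0]]' --rot '[[0, 0, 0], [0, 0, 0], [0, 0, 0], [0, 0, 0], [0, 0, 0], [0, 0, 0], [0, 0, 0], [0, 0, 0], [0, 0, 0]]'

```text
t: 4.97
tool_pos: [0.5185, -0.1794, 0.1743]
ee_rot: [0.681, 0.732, 0.0, 0.0]
force: [-0.4, -0.8, -1.6]
opening: 0.319
```

```bash
cat >> h.py <<'E'
def snap(k,top=True,side=False):
    if top: cv2.imwrite(f'pics/t{k}.png',cv2.resize(arm.get_image('top')[210:320,290:440,::-1],None,fx=5,fy=5,interpolation=cv2.INTER_CUBIC))
    if side: cv2.imwrite(f'pics/s{k}.png',cv2.resize(arm.get_image('side')[170:280,190:350,::-1],None,fx=5,fy=5,interpolation=cv2.INTER_CUBIC))
yaw=np.radians(94.2);u=np.array([np.cos(yaw),np.sin(yaw),0]);v=np.array([-u[1],u[0],0])
def st():
    o=arm.get_obs();d=o['tool_pos']-np.array([.505,.0063,0]);print("t %.2f s %.1f lat %.1f z %.1f  Fu %.2f Fv %.2f Fz %.2f  M"%(o['t'],d@u*1e3,d@v*1e3,d[2]*1e3,o['force']@u,o['force']@v,o['force'][2]),o['moment'].round(2),"op %.3f"%o['opening'])
E
python3 -c "
from h import *
st();snap(4,True,True)"
```

```text
t 4.97 s -186.2 lat 0.2 z 174.3  Fu -0.75 Fv 0.50 Fz -1.65  M [-0.05 -0.14  0.02] op 0.319
```

View pics/t4.png

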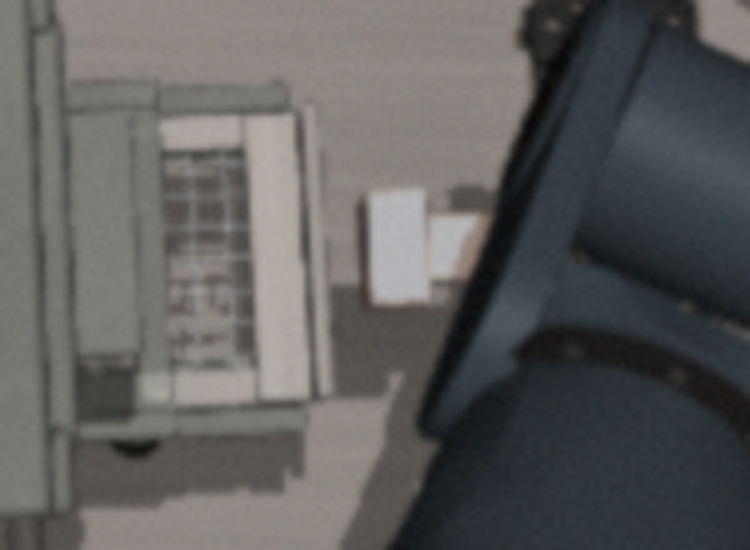

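View pics/s4.png

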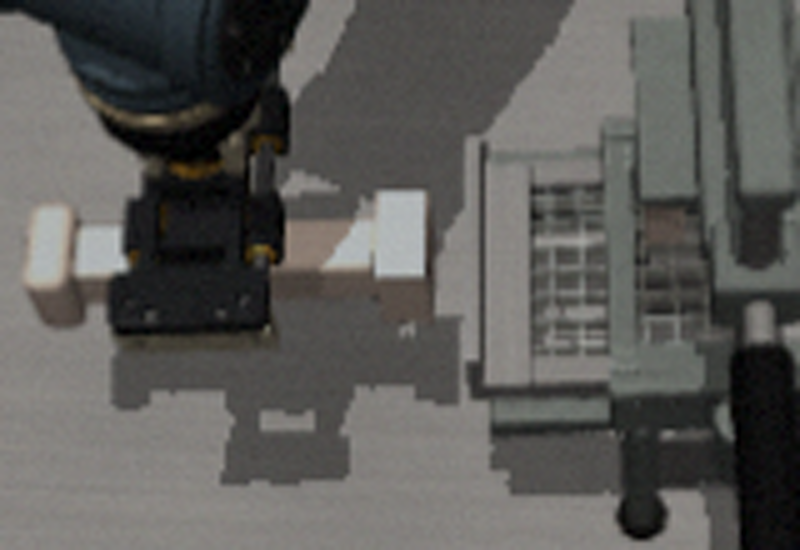

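Gap is about 18 mm in the top view (block front at x=366, lip at x=325), and it is laterally centred within about 2 mm. I'll approach slowly until I feel contact.

Call:
carry_out --linear '[[2, 0, 0], [5, 0, 0], [8, 0, 0], [10, 0, 0], [11, 0, 0], [12, 0, 0]]' --rot '[[0, 0, 0], [0, 0, 0], [0, 0, 0], [0, 0, 0], [0, 0, 0], [0, 0, 0]]'

```text
t: 5.57
tool_pos: [0.5175, -0.1672, 0.1742]
ee_rot: [0.681, 0.732, -0.0, 0.0]
force: [-0.5, -0.0, -2.0]
opening: 0.317
```

```bash
python3 -c "
from h import *
st()"
```

```text
t 5.57 s -174.0 lat 0.2 z 174.2  Fu 0.02 Fv 0.46 Fz -1.96  M [-0.11 -0.11 -0.01] op 0.317
```

Call:
carry_out --linear '[[1.5, 0, 0], [3, 0, 0], [4.5, 0, 0]]' --rot '[[0, 0, 0], [0, 0, 0], [0, 0, 0]]'

```text
t: 5.82
tool_pos: [0.5172, -0.1628, 0.1742]
ee_rot: [0.681, 0.732, 0.0, -0.0]
force: [-0.5, 0.1, -2.0]
opening: 0.32
```

```bash
python3 -c "
from h import *
st()"
```

```text
t 5.82 s -169.5 lat 0.2 z 174.2  Fu 0.13 Fv 0.45 Fz -1.97  M [ 0.01 -0.12  0.04] op 0.320
```

Call:
carry_out --linear '[[1.5, 0, 0], [3, 0, 0]]' --rot '[[0, 0, 0], [0, 0, 0]]'

```text
t: 5.98
tool_pos: [0.517, -0.1602, 0.1743]
ee_rot: [0.681, 0.733, -0.0, 0.0]
force: [-0.5, -2.5, -2.7]
opening: 0.322
```

```bash
python3 -c "
from h import *
st()"
```

```text
t 5.98 s -166.9 lat 0.2 z 174.3  Fu -2.49 Fv 0.71 Fz -2.68  M [-0.53 -0.05  0.12] op 0.322
```

Contact felt at s≈-167 mm (2.5 N). First tap: advance about 9 mm gently, dwell, back off and let it rest.

Call:
carry_out --linear '[[1.5, 0, 0], [3.5, 0, 0], [5.5, 0, 0], [7.5, 0, 0], [8.5, 0, 0], [9, 0, 0]]' --rot '[[0, 0, 0], [0, 0, 0], [0, 0, 0], [0, 0, 0], [0, 0, 0], [0, 0, 0]]'

```text
t: 6.48
tool_pos: [0.5163, -0.1508, 0.1742]
ee_rot: [0.681, 0.732, 0.0, 0.0]
force: [1.0, -3.6, -1.8]
opening: 0.321
```

```bash
python3 -c "
from h import *
st()"
```

```text
t 6.48 s -157.5 lat 0.2 z 174.2  Fu -3.62 Fv -0.75 Fz -1.77  M [-0.52 -0.11  0.  ] op 0.321
```

Call:
carry_out --linear '[[-2, 0, 0], [-5, 0, 0], [-6, 0, 0], [-6, 0, 0], [-6, 0, 0]]' --rot '[[0, 0, 0], [0, 0, 0], [0, 0, 0], [0, 0, 0], [0, 0, 0]]'

```text
t: 6.9
tool_pos: [0.5167, -0.157, 0.1742]
ee_rot: [0.681, 0.732, 0.0, -0.0]
force: [0.3, 0.3, -2.3]
opening: 0.323
```

```bash
python3 -c "
from h import *
st();snap(5,True,True)"
```

```text
t 6.90 s -163.7 lat 0.3 z 174.2  Fu 0.31 Fv -0.28 Fz -2.32  M [-0.06 -0.1   0.02] op 0.323
```

View pics/t5.png

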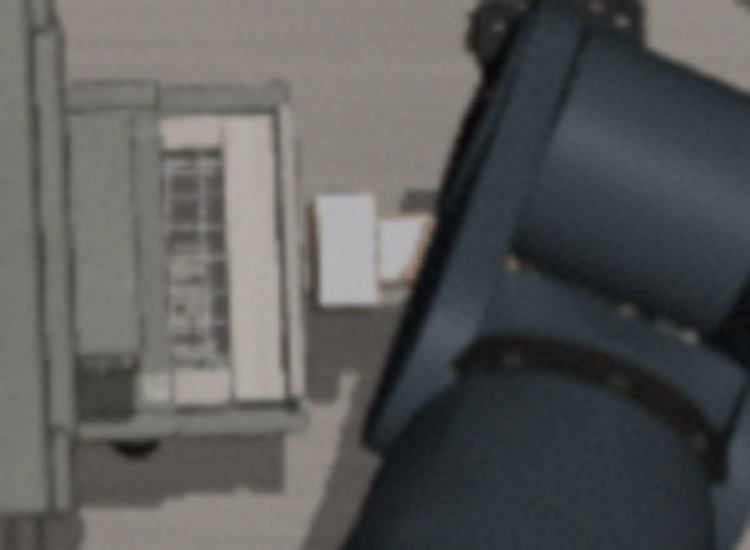

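View pics/s5.png

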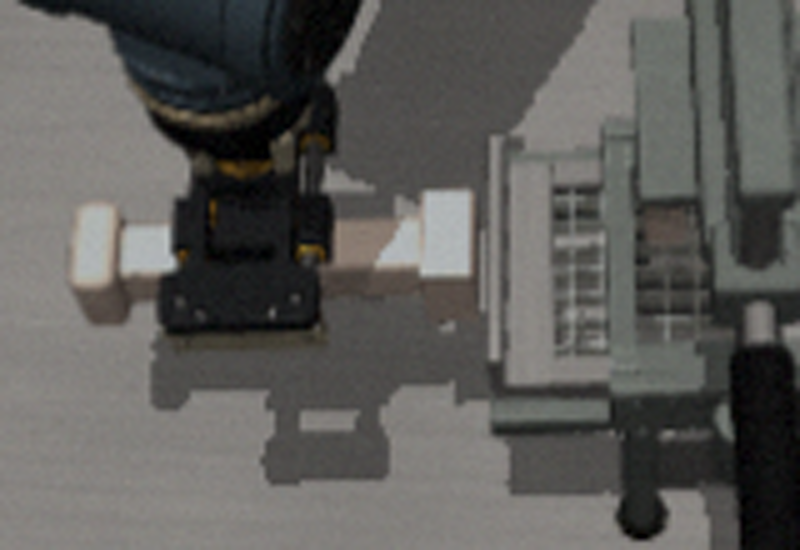

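The lip moved about 10 mm (top zoom x 325→300) and is still square. Second tap.

Call:
carry_out --linear '[[2, 0, 0], [4, 0, 0], [5.5, 0, 0], [7, 0, 0], [9, 0, 0], [11, 0, 0], [13, 0, 0], [14.5, 0, 0], [15.5, 0, 0], [15.5, 0, 0]]' --rot '[[0, 0, 0], [0, 0, 0], [0, 0, 0], [0, 0, 0], [0, 0, 0], [0, 0, 0], [0, 0, 0], [0, 0, 0], [0, 0, 0], [0, 0, 0]]'

```text
t: 7.83
tool_pos: [0.5156, -0.1412, 0.1743]
ee_rot: [0.681, 0.732, 0.0, -0.0]
force: [0.1, -0.7, -1.5]
opening: 0.318
```

```bash
python3 -c "
from h import *
st()"
```

```text
t 7.83 s -147.9 lat 0.2 z 174.3  Fu -0.74 Fv -0.08 Fz -1.50  M [-0.2  -0.14 -0.09] op 0.318
```

Call:
carry_out --linear '[[-2, 0, 0], [-5, 0, 0], [-6, 0, 0], [-6, 0, 0], [-6, 0, 0]]' --rot '[[0, 0, 0], [0, 0, 0], [0, 0, 0], [0, 0, 0], [0, 0, 0]]'

```text
t: 8.25
tool_pos: [0.516, -0.1476, 0.1742]
ee_rot: [0.681, 0.732, 0.0, -0.0]
force: [0.2, 0.2, -2.1]
opening: 0.321
```

```bash
python3 -c "
from h import *
st();"
```

```text
t 8.25 s -154.2 lat 0.3 z 174.2  Fu 0.21 Fv -0.23 Fz -2.15  M [-0.05 -0.07  0.  ] op 0.321
```

Third tap, same size, then I'll look.

Call:
carry_out --linear '[[2, 0, 0], [4, 0, 0], [5.5, 0, 0], [7, 0, 0], [9, 0, 0], [11, 0, 0], [13, 0, 0], [14.5, 0, 0], [15, 0, 0]]' --rot '[[0, 0, 0], [0, 0, 0], [0, 0, 0], [0, 0, 0], [0, 0, 0], [0, 0, 0], [0, 0, 0], [0, 0, 0], [0, 0, 0]]'

```text
t: 9.0
tool_pos: [0.515, -0.1323, 0.1743]
ee_rot: [0.681, 0.732, -0.0, 0.0]
force: [-0.5, -3.1, -2.4]
opening: 0.323
```

```bash
python3 -c "
from h import *
st()"
```

```text
t 9.00 s -139.0 lat 0.2 z 174.3  Fu -3.06 Fv 0.76 Fz -2.37  M [-0.51 -0.11  0.04] op 0.323
```

Call:
carry_out --linear '[[-2, 0, 0], [-5, 0, 0], [-6, 0, 0], [-6, 0, 0], [-6, 0, 0]]' --rot '[[0, 0, 0], [0, 0, 0], [0, 0, 0], [0, 0, 0], [0, 0, 0]]'

```text
t: 9.42
tool_pos: [0.5154, -0.1386, 0.1742]
ee_rot: [0.681, 0.732, 0.0, -0.0]
force: [0.0, 0.0, -1.8]
opening: 0.32
```

```bash
python3 -c "
from h import *
st();snap(6,True,True)"
```

```text
t 9.42 s -145.2 lat 0.3 z 174.2  Fu -0.00 Fv -0.04 Fz -1.80  M [-0.09 -0.1  -0.02] op 0.320
```

View pics/t6.png

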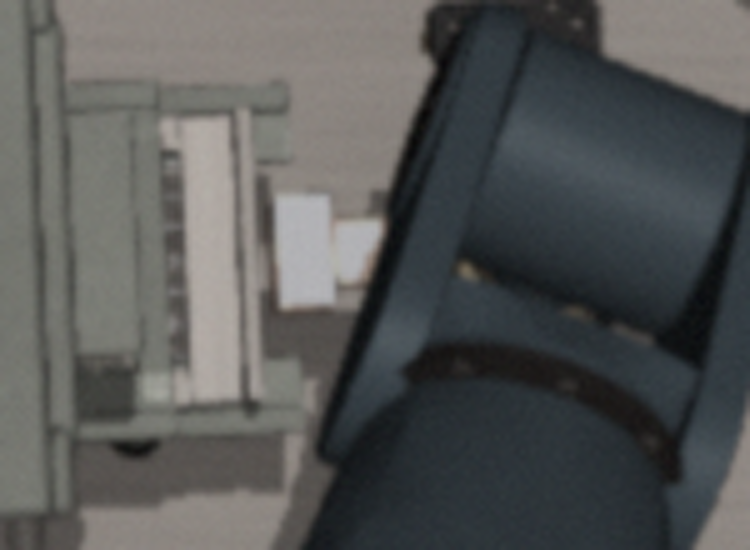

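View pics/s6.png

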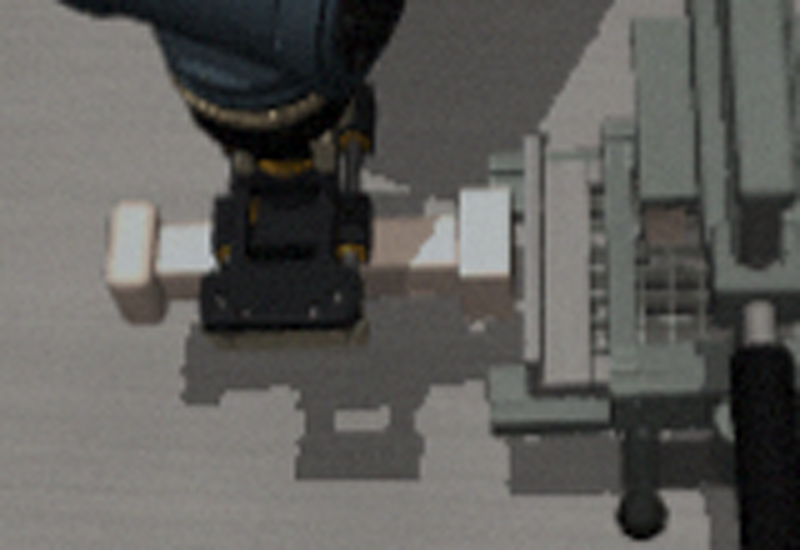

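About 28 mm in now, lip 39 mm from the deck edge and square. The earliest possible stop is at 35 mm, so from here I use finer increments with force checks.

Call:
carry_out --linear '[[2, 0, 0], [4, 0, 0], [5.5, 0, 0], [7, 0, 0], [8.5, 0, 0], [10, 0, 0], [11, 0, 0]]' --rot '[[0, 0, 0], [0, 0, 0], [0, 0, 0], [0, 0, 0], [0, 0, 0], [0, 0, 0], [0, 0, 0]]'

```text
t: 10.1
tool_pos: [0.5146, -0.1275, 0.1743]
ee_rot: [0.681, 0.732, -0.0, 0.0]
force: [0.6, -2.9, -3.4]
opening: 0.319
```

```bash
python3 -c "
from h import *
st()"
```

```text
t 10.10 s -134.1 lat 0.2 z 174.3  Fu -2.97 Fv -0.43 Fz -3.39  M [-0.59 -0.12  0.02] op 0.319
```

Call:
carry_out --linear '[[1, 0, 0], [2, 0, 0], [3, 0, 0]]' --rot '[[0, 0, 0], [0, 0, 0], [0, 0, 0]]'

```text
t: 10.35
tool_pos: [0.5144, -0.1245, 0.1743]
ee_rot: [0.681, 0.732, 0.0, 0.0]
force: [-0.1, -3.0, -2.0]
opening: 0.321
```

```bash
python3 -c "
from h import *
st()"
```

```text
t 10.35 s -131.1 lat 0.2 z 174.3  Fu -2.99 Fv 0.31 Fz -2.00  M [-0.48 -0.11 -0.01] op 0.321
```

Call:
carry_out --linear '[[1, 0, 0], [2, 0, 0]]' --rot '[[0, 0, 0], [0, 0, 0]]'

```text
t: 10.52
tool_pos: [0.5143, -0.1226, 0.1743]
ee_rot: [0.681, 0.732, -0.0, 0.0]
force: [2.4, -10.1, -1.1]
opening: 0.316
```

```bash
python3 -c "
from h import *
st()"
```

```text
t 10.52 s -129.2 lat 0.2 z 174.3  Fu -10.26 Fv -1.69 Fz -1.13  M [-1.8  -0.4  -0.05] op 0.316
```

Force rose to 10 N at s=-129 (38 mm of travel). I'll rest, then retry a small push to check whether this is the stop.

Call:
carry_out --linear '[[0, 0, 0], [0, 0, 0]]' --rot '[[0, 0, 0], [0, 0, 0]]'

```text
t: 10.68
tool_pos: [0.5144, -0.1226, 0.1743]
ee_rot: [0.681, 0.732, 0.0, 0.0]
force: [1.9, -4.7, -3.2]
opening: 0.324
```

Call:
carry_out --linear '[[0.5, 0, 0], [1, 0, 0]]' --rot '[[0, 0, 0], [0, 0, 0]]'

```text
t: 10.85
tool_pos: [0.5147, -0.1224, 0.1745]
ee_rot: [0.681, 0.733, -0.0, 0.001]
force: [3.4, -11.6, -3.0]
opening: 0.32
```

```bash
python3 -c "
from h import *
st()"
```

```text
t 10.85 s -129.1 lat -0.2 z 174.5  Fu -11.81 Fv -2.55 Fz -3.03  M [-2.06 -0.58  0.05] op 0.320
```

Call:
carry_out --linear '[[-2, 0, 0], [-5, 0, 0], [-7, 0, 0], [-7, 0, 0], [-7, 0, 0]]' --rot '[[0, 0, 0], [0, 0, 0], [0, 0, 0], [0, 0, 0], [0, 0, 0]]'

```text
t: 11.27
tool_pos: [0.5145, -0.1284, 0.1741]
ee_rot: [0.681, 0.732, 0.0, -0.0]
force: [-0.7, -0.2, -2.6]
opening: 0.321
```

```bash
python3 -c "
from h import *
st();snap(7,True,True)"
```

```text
t 11.27 s -135.1 lat 0.4 z 174.1  Fu -0.18 Fv 0.74 Fz -2.58  M [-0.05 -0.09 -0.02] op 0.321
```

View pics/t7.png

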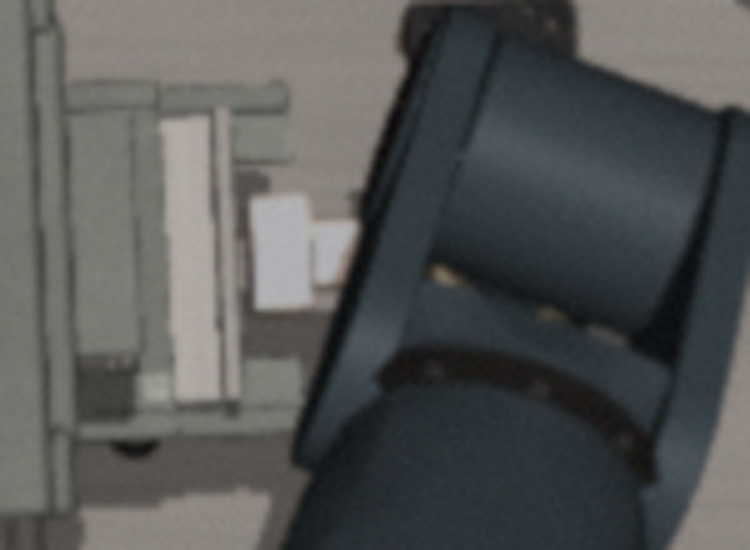

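View pics/s7.png

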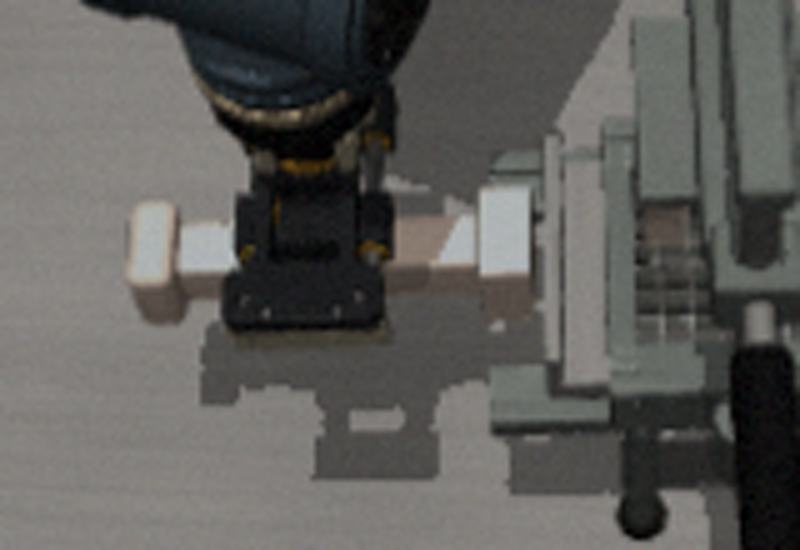

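The cassette is square: in the top zoom the lip edge runs (225,110)-(238,400), parallel to the deck edge (160,110)-(175,400). One gentle confirming tap will show whether it still refuses to advance.

Call:
carry_out --linear '[[2, 0, 0], [4, 0, 0], [5, 0, 0], [6, 0, 0], [6.7, 0, 0], [7.3, 0, 0], [7.3, 0, 0]]' --rot '[[0, 0, 0], [0, 0, 0], [0, 0, 0], [0, 0, 0], [0, 0, 0], [0, 0, 0], [0, 0, 0]]'

```text
t: 11.95
tool_pos: [0.5148, -0.1223, 0.1746]
ee_rot: [0.681, 0.733, -0.0, 0.002]
force: [2.5, -8.1, -2.7]
opening: 0.322
```

```bash
python3 -c "
from h import *
st()"
```

```text
t 11.95 s -129.0 lat -0.4 z 174.6  Fu -8.26 Fv -1.89 Fz -2.71  M [-1.54 -0.36  0.05] op 0.322
```

Call:
carry_out --linear '[[0.5, 0, 0], [1, 0, 0], [1, 0, 0]]' --rot '[[0, 0, 0], [0, 0, 0], [0, 0, 0]]'

```text
t: 12.2
tool_pos: [0.5152, -0.1221, 0.175]
ee_rot: [0.681, 0.733, -0.0, 0.003]
force: [2.8, -14.2, -2.7]
opening: 0.321
```

```bash
python3 -c "
from h import *
st()"
```

```text
t 12.20 s -128.8 lat -0.8 z 175.0  Fu -14.33 Fv -1.76 Fz -2.67  M [-2.33 -0.67 -0.03] op 0.321
```

The stop is confirmed: 14 N with no advance (s stays about -129, 38 mm of travel). Now I retract straight back.

Call:
carry_out --linear '[[-2, 0, 0], [-8, 0, 0], [-20, 0, 0], [-38, 0, 0], [-58, 0, 0], [-80, 0, 0], [-102, 0, 0], [-122, 0, 0], [-138, -3, 0], [-147, -8, 0], [-150, -10, 0], [-150, -10, 0]]' --rot '[[0, 0, 0], [0, 0, 0], [0, 0, 0], [0, 0, 0], [0, 0, 0], [0, 0, 0], [0, 0, 0], [0, 0, 0], [0, 0, 0], [0, 0, 0], [0, 0, 0], [0, 0, 0]]'

```text
t: 13.2
tool_pos: [0.5144, -0.2711, 0.174]
ee_rot: [0.681, 0.732, -0.0, -0.0]
force: [-0.1, 0.5, -1.6]
opening: 0.323
```

```bash
python3 -c "
from h import *
st();delta((.515,-.28,.0275),94.2)
cv2.imwrite('pics/s8.png',cv2.resize(arm.get_image('side')[150:290,130:350,::-1],None,fx=3.6,fy=3.6,interpolation=cv2.INTER_CUBIC))"
```

```text
t 13.20 s -277.3 lat 11.0 z 174.0  Fu 0.49 Fv 0.02 Fz -1.55  M [-0.04 -0.08 -0.02] op 0.323
t 13.20 pos [ 0.5144 -0.2711  0.174 ] xang 94.12 F [-0.06  0.49 -1.55] op 0.323
lin mm [-9.000e+00  1.000e-01  1.465e+02] rot [-0.0005 -0.0005 -0.0014] tilt [-5.e-04  4.e-04 -1.e+00]
```

View pics/s8.png

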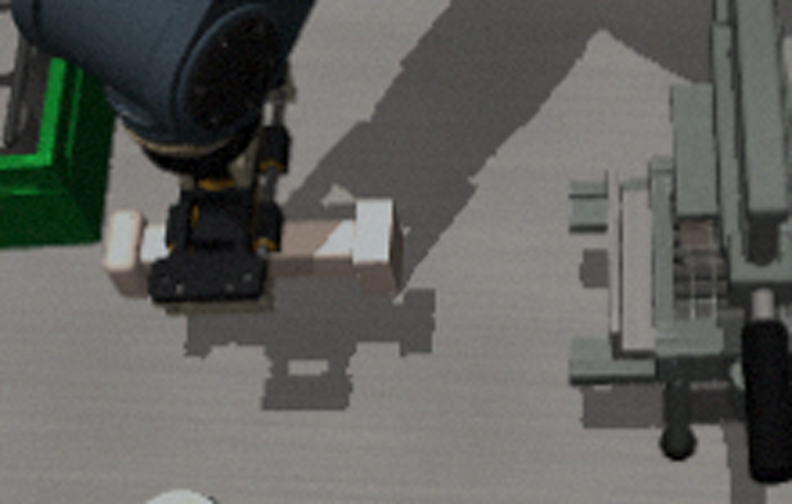

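The pusher is well clear of the dicer, and the cassette is in with its lip at about x=612 in the zoom. Lowering.

Call:
carry_out --linear '[[-2, 0, 8], [-4, 0, 28], [-6, 0, 55], [-8, 0, 82], [-9, 0, 105], [-9, 0, 122], [-9, 0, 133], [-9, 0, 139], [-9, 0, 142], [-9, 0, 143], [-9, 0, 143]]' --rot '[[0, 0, 0], [0, 0, 0], [0, 0, 0], [0, 0, 0], [0, 0, 0], [0, 0, 0], [0, 0, 0], [0, 0, 0], [0, 0, 0], [0, 0, 0], [0, 0, 0]]'

```text
t: 14.17
tool_pos: [0.5161, -0.2796, 0.0319]
ee_rot: [0.681, 0.733, 0.0, 0.001]
force: [0.4, -0.4, -2.2]
opening: 0.319
```

Call:
carry_out --linear '[[0, 0, 1], [0, 0, 2], [0, 0, 2.5], [0, 0, 3], [0, 0, 3]]' --rot '[[0, 0, 0], [0, 0, 0], [0, 0, 0], [0, 0, 0], [0, 0, 0]]'

```text
t: 14.58
tool_pos: [0.5157, -0.2796, 0.0283]
ee_rot: [0.681, 0.732, 0.0, 0.0]
force: [-0.1, 0.8, -2.5]
opening: 0.321
```

```bash
python3 -c "
from h import *
st()"
```

```text
t 14.58 s -285.9 lat 10.3 z 28.3  Fu 0.83 Fv 0.01 Fz -2.48  M [-0.04 -0.04 -0.02] op 0.321
```

Call:
carry_out --linear '[[0, 0, 0.5], [0, 0, 1], [0, 0, 1.3], [0, 0, 1.3]]' --rot '[[0, 0, 0], [0, 0, 0], [0, 0, 0], [0, 0, 0]]'

```text
t: 14.92
tool_pos: [0.5157, -0.2796, 0.0273]
ee_rot: [0.681, 0.732, -0.0, 0.0]
force: [-2.0, 0.6, 3.7]
opening: 0.321
```

```bash
python3 -c "
from h import *
st()"
```

```text
t 14.92 s -285.9 lat 10.2 z 27.3  Fu 0.74 Fv 1.91 Fz 3.73  M [0.13 0.38 0.06] op 0.321
```

The table now carries the pusher (Fz has swung from -2.5 to +3.7 N). I open, then rise.

Call:
carry_out --linear '[[0, 0, 0], [0, 0, 0], [0, 0, 0], [0, 0, 0], [0, 0, 0], [0, 0, 0], [0, 0, 0], [0, 0, 0], [0, 0, 0], [0, 0, 0]]' --rot '[[0, 0, 0], [0, 0, 0], [0, 0, 0], [0, 0, 0], [0, 0, 0], [0, 0, 0], [0, 0, 0], [0, 0, 0], [0, 0, 0], [0, 0, 0]]' --gripper 1

```text
t: 15.75
tool_pos: [0.5157, -0.2796, 0.0269]
ee_rot: [0.681, 0.732, 0.0, 0.0]
force: [0.2, -0.2, -0.8]
opening: 0.974
```

Call:
carry_out --linear '[[0, 0, -5], [0, 0, -15], [0, 0, -30], [0, 0, -55], [0, 0, -85], [0, 0, -115], [0, 0, -145], [0, 0, -165], [0, 0, -178], [0, 0, -180], [0, 0, -180]]' --rot '[[0, 0, 0], [0, 0, 0], [0, 0, 0], [0, 0, 0], [0, 0, 0], [0, 0, 0], [0, 0, 0], [0, 0, 0], [0, 0, 0], [0, 0, 0], [0, 0, 0]]'

```text
t: 16.67
tool_pos: [0.5159, -0.2796, 0.2081]
ee_rot: [0.681, 0.732, 0.0, 0.001]
force: [-0.2, 0.8, -0.9]
opening: 1.001
```

Call:
carry_out --linear '[[-5, 0, 0], [-20, -10, 0], [-35, -25, 0], [-50, -50, 0], [-60, -75, 0], [-70, -100, 0], [-80, -120, 0], [-85, -135, 0], [-85, -140, 0], [-85, -140, 0]]' --rot '[[0, 0, 0], [0, 0, 0], [0, 0, 0], [0, 0, 0], [0, 0, 0], [0, 0, 0], [0, 0, 0], [0, 0, 0], [0, 0, 0], [0, 0, 0]]'

```text
t: 17.5
tool_pos: [0.3813, -0.3746, 0.2061]
ee_rot: [0.681, 0.732, 0.0, -0.001]
force: [0.5, 0.4, 0.0]
opening: 1.001
```

```bash
python3 -c "
from h import *
st()
for n in('side','top'): cv2.imwrite(f'pics/{n}9.png',arm.get_image(n)[:,:,::-1])
a=cv2.imread('pics/top9.png')[215:315,225:365]; cv2.imwrite('pics/zt9.png',cv2.resize(a,None,fx=5.7,fy=5.7,interpolation=cv2.INTER_CUBIC))"
```

```text
t 17.50 s -370.8 lat 151.3 z 206.1  Fu 0.35 Fv -0.53 Fz 0.00  M [ 0.02 -0.09  0.04] op 1.001
```

View pics/side9.png

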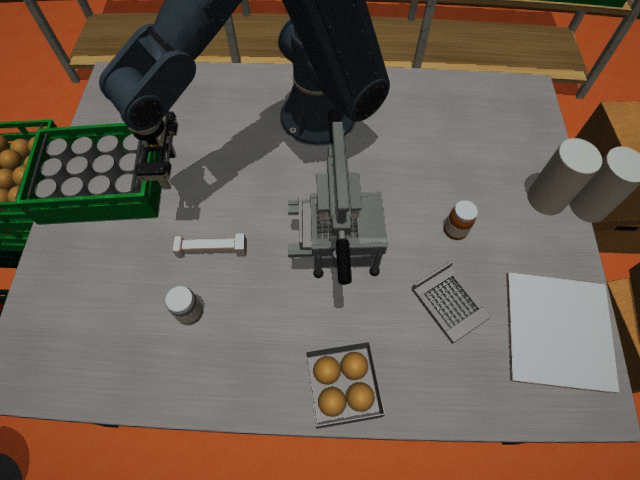

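View pics/top9.png

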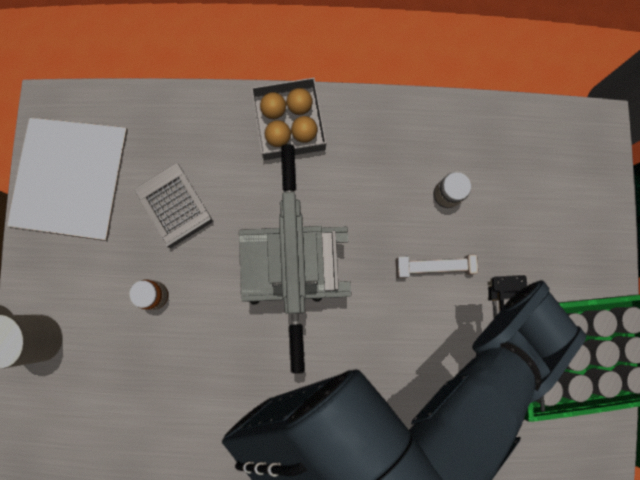

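View pics/zt9.png

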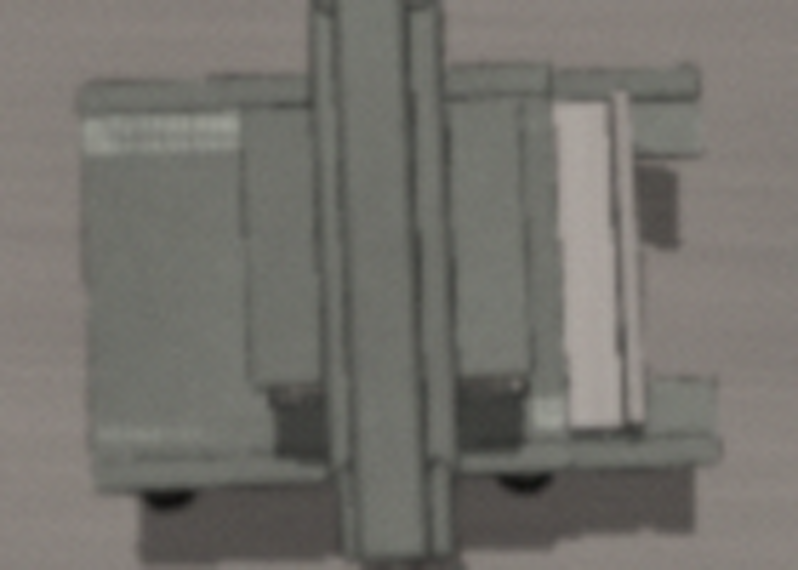

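The final views show the cassette in and square, with the lip at zoom (630,95)-(643,425) clear of the deck edge. The pusher lies flat on the table at top (404-472,267). The tin (455,187), jar (146,294) and spare cassette (175,205) haven't moved. Handing in.

```bash
python3 -c "
from h import *
o=arm.get_obs();print(o['force'].round(2),o['qvel'].round(3))
print(arm.finish_job())"
```

```text
[ 0.01  0.9  -0.16] [ 0.012  0.001 -0.006 -0.003  0.001 -0.001]
the job is handed in; nothing more can be done
None
```

The cassette is in against its stop, and the job was handed in at about 17.6 s. I gripped the pusher across its middle and nudged the lip in four gentle taps of about 9–10 mm, backing off after each so the cassette came to rest.

**Stop:** Sliding took about 3–4 N. After about 38 mm of travel the push rose to 10–12 N. A separate confirming tap reached 14 N with only 0.2 mm of extra tool movement, which I put down to arm and grip give. The lip now stands about 29 mm clear of the deck edge and is square to it in the top view.

**Pusher and other items:** The pusher lies flat at about (0.516, -0.28), well clear of the dicer. In the last pictures the tin, jar and spare cassette show no movement. The gripper is open and away from everything, with force readings near zero.

**Disagreement:** The two cameras placed the lip about 6–7 mm apart along the slide, so I relied on felt contact, which came where the average put it. No check failed.

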